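# Seat the vial carrier on the mixer's locating pin

### The job

Put the vial carrier onto the bench mixer, square with the deck and with its hole end at the slotted side. The deck's locating pin can be clamped anywhere along the slot, so rest the carrier lightly on the deck and nudge it along the slot until its hole drops over the pin and it lies fully flush, then let go. Work gently, since the mixer's drive does not stand heavy pressing or dropping, and leave the other things on the bench where they are.

Things in the scene. Friction and masses are not known exactly. Their poses are not given: they have to be found in the camera images.
- carrier: Loose vial carrier, about 0.45 kg: flat aluminium plate 190 (its x) x 150 (y) x 8 mm with four short white-capped vials fixed upright near the corners (x +-78, y +-50 mm, tops 38 mm above the underside), a handle fin in the middle (see carrier_grip) and one through hole at its +x end (see carrier_hole). Origin: centre of the underside, z up. Starts flat on the bench.
- carrier_grip (a point): Point to pinch on the carrier's solid upright handle fin, 60 mm straight above the carrier's origin; axes as the carrier. The fin is 12 mm thick along x (pinch it across x), 60 mm wide along y, its top 78 mm above the underside.
- carrier_hole (a point): Centre, at the carrier's underside, of its plain round hole: 13 mm in diameter, 1 mm chamfer, through the plate, between two vials, 75 mm along the carrier's +x from its origin; axes as the carrier.
- mixer: Bench mixer, fixed to the bench: white housing 250 x 250 mm with a flat steel deck 230 (x) x 230 (y) mm on top, deck surface 85 mm above the bench, control panel on its -x side. Origin: centre of the underside, z up. It and its pin must never be loaded with more than 35 N in all. It stands left or right of the robot's centre line, the carrier on the other side.
- deck_mid (a point): Centre of the deck's upper surface, 85 mm above the mixer's origin; axes as the mixer. A seated carrier has its x axis along the mixer's x axis and its origin within 6 mm of this point along x and 42 mm along y.
- slot_mid (a point): Middle of the dark slot in the deck, 75 mm along the mixer's +x from deck_mid; the slot runs along y. An upright steel pin, 10 mm in diameter, 10 mm high, its top 2 mm tapering to 8 mm, is clamped immovably in it, centred across it, anywhere from -30 to +30 mm along y: this must be seen or felt. With the hole off the pin, the carrier rests on the pin, up to 10 mm above the deck.
- beaker: Bystander: small open glass beaker, 52 mm across, 65 mm high, standing beside the carrier. Origin: centre of the underside.
- vial: Bystander: amber jar 28 mm across, 55 mm high, between mixer and carrier. Origin: centre of the underside.
- tip_box: Bystander: closed blue box 85 x 120 x 65 mm at the back. Origin: centre of the underside.
- reagent: Bystander: glass bottle 72 mm across, 150 mm high, at the back. Origin: centre of the underside.
- tray: Bystander: shallow grey tray 50 x 60 x 22 mm near the robot. Origin: centre of the underside.
- tube_stand: Bystander: yellow block 60 x 120 x 40 mm with three capped tubes up to 85 mm high, at the back. Origin: centre of the underside.
- spoon: Bystander: steel sampling spoon 160 mm long lying on the bench along the right side. Origin: in the middle of its length, on its underside.
Mind the look-alikes: they are no part of the job. Leave any blue look-alike of the carrier alone.

How it is judged:
By the outcome, as a careful person would: the job done as asked, in the order asked, and still so for the second after the job is handed in, with the robot touching nothing.
It also fails if it takes over 67 s, if anything falls off the work surface, if the arm or the gripper's body presses on something with over 40 N, if the wrist force passes 120 N, or if a joint passes its speed limit or range.

### The arm

A 7-joint arm with a two-finger parallel gripper is mounted at the origin on the work surface. World frame = base frame: x ahead of the robot, y to its left, z up, the work surface at z = 0. Lengths are in m, angles in rad, forces in N, time in s.
With the tool pointing down it reaches from about 0.375 to 0.925 m from the base axis. Payload 3.1 kg.
Tool frame: the origin (TCP) lies at the very end of the fingers, on their centre line; the grasp point (between the pads) lies robot.tcp_to_grasp behind it (robot.tcp_to_grasp is the distance from the TCP to the grasp point, in m); z points along the fingers, y is the direction in which the jaws open and shut (so a half turn about z gives the same grasp; the last joint's range is limited). The gripper opens to 85 mm and grips with 20 to 120 N. Pads are 22 mm wide; open, the fingers measure 114 mm over their backs; the gripper's body (76 mm by 85 mm) begins 54 mm behind the grasp point. The pads swing forward as they close: fully open they stand 13 mm farther back than shut.
Start: joints at [-1.433, 0.383, 0.044, 1.598, -0.018, 1.161, -0.05], TCP at [0.152, 0.632, 0.231] pointing down, gripper open.
Joint ranges: [-2.61, 2.61], [-0.41, 2.15], [-1.48, 1.57], [0, 2.5], [-1.57, 4.71], [0.05, 1.97], [-2.85, 2.85]. Speed limits (rad/s): [2.79, 2.79, 3.14, 3.14, 3.14, 3.14, 3.14].

### API

Orientations are given as a 3x3 rotation matrix whose columns are the frame's x, y, z axes.
In Python, from station import robot, vision gives the robot as it stands.
- The arm moves only by the shell command python3 -m jog 'ROWS'. ROWS is JSON, a list of rows, each a list of 7 numbers: the shift along the tool's x, y, z in units of 30 mm (1.0 is 30 mm), then the turn, a rotation vector about the tool's x, y, z in rad, then the closure in counts, from 0 (fully open) to 255 (shut). A call has 1 to 8 rows; each row shifts and turns the commanded pose from where the row before left it, along the tool's axes as they then stand; what a row does not reach is not made up. A row lasts 1/10 s, in which the tool goes at most 50 mm and 8.59 degrees, less where a joint would pass 70% of its speed; a pose out of reach is approached as far as the arm can. A call is refused whole if a number of a shift passes 1 or a number of a turn 0.15, either way. A call with a gripper value outside its range is refused whole. The fingers move at their own pace and stop on an object; the grip force is fixed at half the most. Time passes only in rows, so rows that do not move let the fingers close. It gives the time, the measured TCP pose, the force and the opening at its end, in the units of the state.
- robot.get_obs(): the state, without advancing time (a new reading comes with each control period).
- vision.read_camera(name): name is "side" or "top" or "wrist"; returns a dict with "image" (420x560x3 uint8, red, green, blue), "z_map" (420x560 float32, m along the optical axis (not along the pixel's ray), 0 where there is no reading), "mtx" (3x3 intrinsics, pixels), "T" (4x4, takes a point from camera to world coordinates). Camera axes: x right, y up, looking along -z (the intrinsics and any distortion apply to the point x, -y, -z); pixel columns grow to the right and rows downward; lengths in m; the calibration is good to about 2 mm. A picture is of the moment at which its call begins.
- robot.job_done(): hands the job in, once; it reports no verdict.
The state is a dict: "t": time; "joints": joint angles; "joint_velocities": joint speeds; "tau": joint torques, N m; "tcp_pos": TCP position; "tcp_rot": TCP orientation; "contact_force": force on the tool from outside, world axes, zero at the start; "torque": the same for the moment, N m; "grip_width": finger opening in m.
Only numpy, scipy, OpenCV 4.12 (cv2) and the standard library are available. Lean on these libraries where they do the work, as an engineer would, in place of code of your own. Each camera call takes 0.05 s, during which the arm holds its last target.

## Working session

There is one attempt and no reset: what is moved stays moved. The work goes in short steps, Python scripts to look and compute and a shell command to move; the robot and the scene stay as the last step left them, time stands still between calls to the robot, and variables do not carry over. Pictures are saved under pics/ and viewed, and the job is handed in when it is done.

```bash
ls; mkdir -p pics; python3 - <<'E'
from station import robot, vision
import cv2
o=robot.get_obs()
print({k:o[k] for k in ('t','joints','tcp_pos','tcp_rot','contact_force','grip_width')}, robot.tcp_to_grasp)
for n in ('side','top','wrist'):
    c=vision.read_camera(n)
    cv2.imwrite(f'pics/{n}0.png',c['image'][:,:,::-1]); print(n,c['mtx'],c['T'].round(3), [k for k in c])
E
```

```text
pics
{'t': 0.0, 'joints': array([-1.43278304,  0.3838503 ,  0.04383595,  1.59959354, -0.01789047,
        1.16122337, -0.04991061]), 'tcp_pos': array([0.15164835, 0.63107434, 0.22986827]), 'tcp_rot': array([[-9.72341224e-01,  2.33564375e-01, -4.75601354e-04],
       [ 2.33564808e-01,  9.72337654e-01, -2.63960715e-03],
       [-1.54073088e-04, -2.67768259e-03, -9.99996403e-01]]), 'contact_force': array([ 0.40725811,  0.58125299, -0.72255087]), 'grip_width': 0.08541273210290821} 0.0187
side [[539.23027158   0.         275.86696913]
 [  0.         539.23027158 204.50363306]
 [  0.           0.           1.        ]] [[-0.997  0.031 -0.068  0.453]
 [-0.073 -0.576  0.814  0.977]
 [-0.014  0.817  0.576  0.801]
 [ 0.     0.     0.     1.   ]] ['image', 'z_map', 'mtx', 'T']
top [[446.29644191   0.         275.09714661]
 [  0.         446.29644191 206.57238824]
 [  0.           0.           1.        ]] [[ 0.016  0.992 -0.121  0.387]
 [-1.     0.015 -0.007 -0.056]
 [-0.005  0.121  0.993  1.192]
 [ 0.     0.     0.     1.   ]] ['image', 'z_map', 'mtx', 'T']
wrist [[378.5701893    0.         280.90583134]
 [  0.         378.5701893  208.05473694]
 [  0.           0.           1.        ]] [[ 0.234 -0.923 -0.305  0.074]
 [ 0.972  0.222  0.076  0.65 ]
 [-0.003 -0.314  0.949  0.372]
 [ 0.     0.     0.     1.   ]] ['image', 'z_map', 'mtx', 'T']
```

View pics/top0.png

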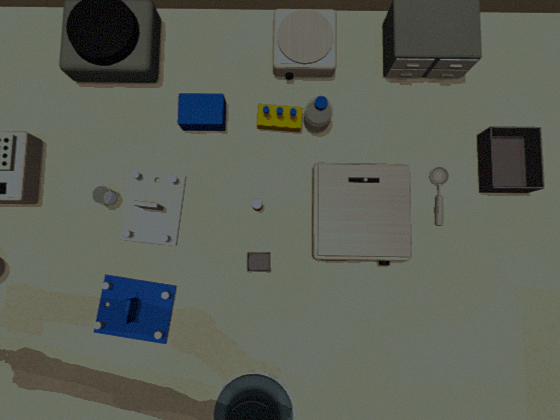

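View pics/side0.png

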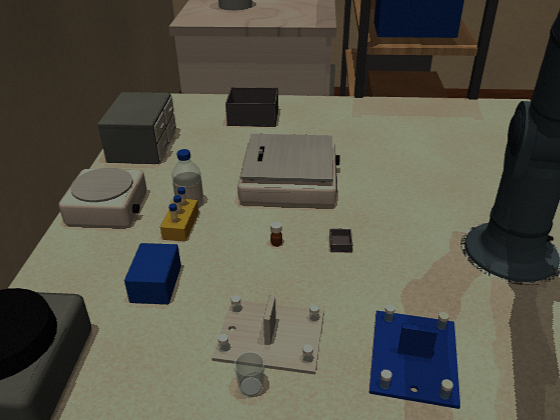

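View pics/wrist0.png

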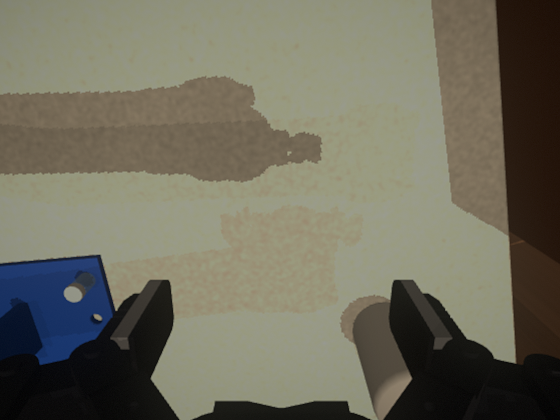

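Top view: the wanted carrier is the silver plate at (153,209), with its hole at (156,180). The lookalikes are the blue plate at (135,309), and, for the mixer, the round-topped device at (304,42) and the grey one at (103,32). The mixer is the slotted deck at (362,210), with its slot at (364,180) and panel knob at (384,262). I'll check both in close crops.

```bash
python3 - <<'E'
import cv2,numpy as np
t=cv2.imread('pics/top0.png'); s=cv2.imread('pics/side0.png')
def g(a): return np.clip(255*(a/255.)**0.6,0,255).astype(np.uint8)
a=cv2.resize(g(t[155:255,85:195]),(440,400),interpolation=cv2.INTER_CUBIC)
b=cv2.resize(g(t[160:210,320:410]),(360,200),interpolation=cv2.INTER_CUBIC)
d=cv2.resize(g(s[130:180,235:345]),(360,164),interpolation=cv2.INTER_CUBIC)
im=np.zeros((400,800,3),np.uint8); im[:,:440]=a; im[:200,440:]=b; im[210:374,440:]=d
cv2.imwrite('pics/crop1.png',im)
E
```

```text
(no output)
```

View pics/crop1.png

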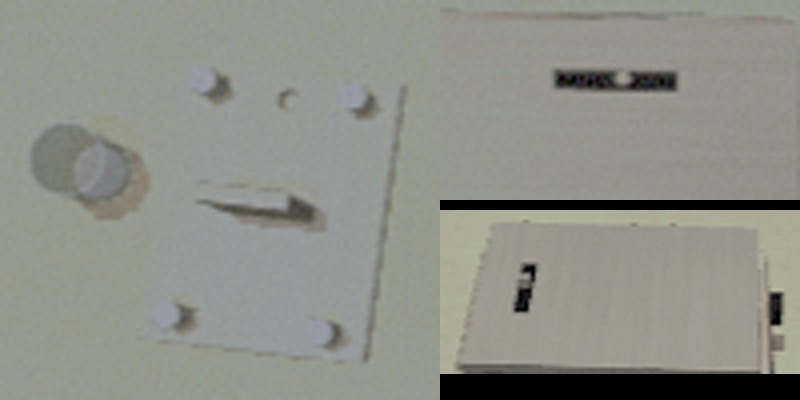

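The crop shows the silver plate with four white caps, a fin, and its hole at the top end (157,180). The beaker stands to its left. The mixer slot runs from (349,180) to (379,180), with a bright pin at about (366,180).

```bash
cat > h.py <<'E'
import numpy as np,cv2
from station import robot,vision
def ray(c,u,v,z):
    K,T=c['mtx'],c['T']
    d=T[:3,:3]@np.array([(u-K[0,2])/K[0,0],-(v-K[1,2])/K[1,1],-1.])
    o=T[:3,3]; return o+d*(z-o[2])/d[2]
def cloud(c):
    K,T=c['mtx'],c['T']; z=c['z_map']; v,u=np.indices(z.shape)
    p=np.stack([(u-K[0,2])/K[0,0]*z,-(v-K[1,2])/K[1,1]*z,-z],-1)
    return p@T[:3,:3].T+T[:3,3]
E
python3 - <<'E'
from h import *
c=vision.read_camera('top'); P=cloud(c)
caps=[ray(c,*p,.038)[:2] for p in [(135.75,175),(173.75,179.5),(126.25,233.75),(166.25,238.25)]]
print(np.round(caps,4)); A=np.mean(caps,0)
dx=(caps[0]+caps[1]-caps[2]-caps[3])/2; print('top ctr',A,'yaw',np.degrees(np.arctan2(dx[1],dx[0])),np.linalg.norm(dx))
dy=(caps[0]+caps[2]-caps[1]-caps[3])/2; print(np.degrees(np.arctan2(-dy[0],dy[1])),np.linalg.norm(dy))
print('hole',ray(c,157,179.75,.006)[:2],'pin',ray(c,365.75,179.75,.093), 'slot',ray(c,348.75,180,.085),ray(c,379.25,180,.085))
z=P[...,2]
# mixer deck by height
m=((z>.075)&(z<.095)&(P[...,0]>.4)&(P[...,0]<.7)&(P[...,1]<-.1)&(P[...,1]>-.5)).astype(np.uint8)
m=cv2.morphologyEx(m,cv2.MORPH_OPEN,np.ones((5,5)))
print('deckz',np.median(z[m>0]))
cn=max(cv2.findContours(m,0,1)[0],key=cv2.contourArea)[:,0]
Q=np.array([ray(c,u,v,.085)[:2] for u,v in cn],np.float32); print('deck rect',cv2.minAreaRect(Q))
s=vision.read_camera('side'); 
# fin top from clouds
for n,cc in(('top',c),('side',s)):
    PP=cloud(cc); k=(PP[...,2]>.07)&(PP[...,2]<.085)&(abs(PP[...,0]-A[0])<.06)&(abs(PP[...,1]-A[1])<.06)
    q=PP[k][:,:2].astype(np.float32); print(n,k.sum(),np.round(q.mean(0),4),cv2.minAreaRect(q),'benchz',np.median(PP[...,2][(abs(PP[...,0]-.45)<.03)&(abs(PP[...,1]-.0)<.03)]))
import cv2
im=s['image'][:,:,::-1]
g=lambda a:np.clip(255*(a/255.)**.6,0,255).astype(np.uint8)
o=np.zeros((560,800,3),np.uint8)
o[:,:]=0
a=cv2.resize(g(im[285:385,205:335]),(520,400),interpolation=2); b=cv2.resize(g(im[135:180,240:280]),(280,315),interpolation=2)
o[:400,:520]=a;o[:315,520:]=b; cv2.imwrite('pics/crop2.png',o)
E
```

```text
[[0.606  0.3207]
 [0.5955 0.2201]
 [0.4511 0.337 ]
 [0.4411 0.2328]]
top ctr [0.52344514 0.2776574 ] yaw -5.356618458928484 0.15533534606432658
-5.720178485132259 0.10297506210548009
hole [0.59994013 0.27298949] pin [ 0.59210981 -0.27294115  0.093     ] slot [ 0.59232743 -0.23181578  0.085     ] [ 0.59347345 -0.30841283  0.085     ]
deckz 0.08553414569513851
deck rect ((0.5185410380363464, -0.2693479061126709), (0.23006057739257812, 0.22943668067455292), 0.13446488976478577)
top 119 [0.5251 0.2782] ((0.525648832321167, 0.2789554297924042), (0.06089401617646217, 0.012377179227769375), 84.06689453125) benchz 0.0007413875066968334
side 183 [0.5276 0.284 ] ((0.527752697467804, 0.28012698888778687), (0.06249219924211502, 0.012461631558835506), 84.02926635742188) benchz -0.0002631730000192123
```

View pics/crop2.png

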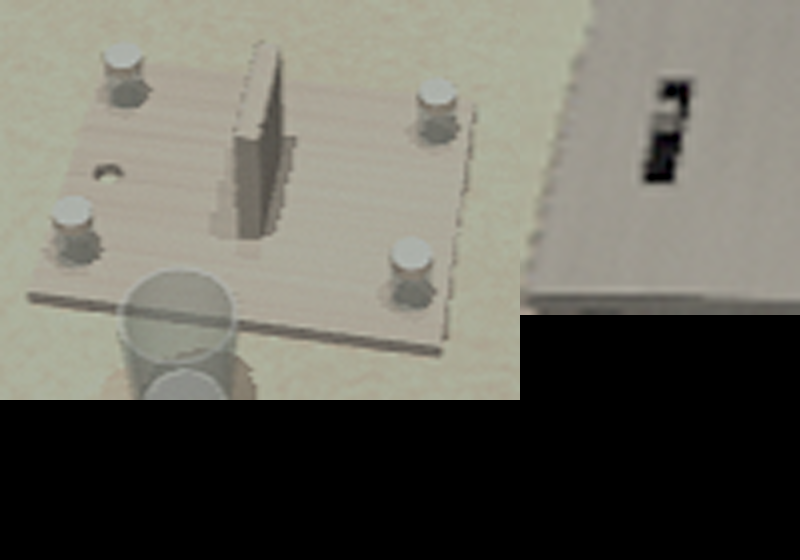

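Carrier grip is at about (0.525, 0.279) with a yaw of -5.8°. The deck is at (0.5185, -0.2693), yaw about 0, and the pin at about y=-0.273. First I turn the tool to square it with the carrier.

```bash
python3 -m jog '[[0,0,0,0,0,0.14,0],[0,0,0,0,0,0.145,0],[0,0,0,0,0,0.145,0],[0,0,0,0,0,0.145,0],[0,0,0,0,0,0.145,0],[0,0,0,0,0,0.145,0],[0,0,0,0,0,0.145,0],[0,0,0,0,0,0.145,0]]'; python3 -m jog '[[0,0,0,0,0,0.14,0],[0,0,0,0,0,0.14,0],[0,0,0,0,0,0,0]]'
```

```text
t: 1.05
tcp_pos: [0.1517, 0.6319, 0.231]
tcp_rot: [[-0.173, 0.985, -0.0], [0.985, 0.173, -0.0], [-0.0, -0.0, -1.0]]
contact_force: [1.2, -0.6, 0.2]
grip_width: 0.0852
t: 1.35
tcp_pos: [0.1516, 0.6319, 0.231]
tcp_rot: [[0.099, 0.995, 0.0], [0.995, -0.099, -0.001], [-0.001, 0.0, -1.0]]
contact_force: [0.2, -0.2, 0.3]
grip_width: 0.0846
```

```bash
python3 -m jog '[[-0.4,0.5,0,0,0,0,0],[-0.74,0.96,0,0,0,0,0],[-0.74,0.96,0,0,0,0,0],[-0.74,0.96,0,0,0,0,0],[-0.74,0.96,0,0,0,0,0],[-0.74,0.96,0,0,0,0,0],[-0.74,0.96,0,0,0,0,0],[-0.74,0.96,0,0,0,0,0]]'; python3 -m jog '[[-0.74,0.96,0,0,0,0,0],[-0.74,0.96,0,0,0,0,0],[-0.74,0.96,0,0,0,0,0],[-0.74,0.96,0,0,0,0,0],[-0.74,0.96,0,0,0,0,0],[-0.74,0.96,0,0,0,0,0],[-0.74,0.9,0,0,0,0,0],[0,0,0,0,0,0,0]]'
```

```text
t: 2.15
tcp_pos: [0.3526, 0.4409, 0.2314]
tcp_rot: [[0.099, 0.995, 0.0], [0.995, -0.099, -0.0], [-0.0, 0.0, -1.0]]
contact_force: [-0.1, 0.4, 0.2]
grip_width: 0.0854
t: 2.95
tcp_pos: [0.5385, 0.2602, 0.2319]
tcp_rot: [[0.11, 0.994, 0.003], [0.994, -0.11, -0.004], [-0.003, 0.004, -1.0]]
contact_force: [0.7, -0.7, -0.3]
grip_width: 0.0855
```

```bash
python3 - <<'E'
from h import *
c=vision.read_camera('wrist'); cv2.imwrite('pics/w1.png',c['image'][:,:,::-1])
P=cloud(c); k=(P[...,2]>.072)&(P[...,2]<.085)&(abs(P[...,0]-.525)<.06)&(abs(P[...,1]-.279)<.06)
print(k.sum(),cv2.minAreaRect(P[k][:,:2].astype(np.float32))); print(robot.get_obs()['tcp_pos'])
E
```

```text
1115 ((0.5262464284896851, 0.27955952286720276), (0.059259817004203796, 0.012042621150612831), 84.25619506835938)
[0.53641301 0.26343877 0.23158102]
```

View pics/w1.png

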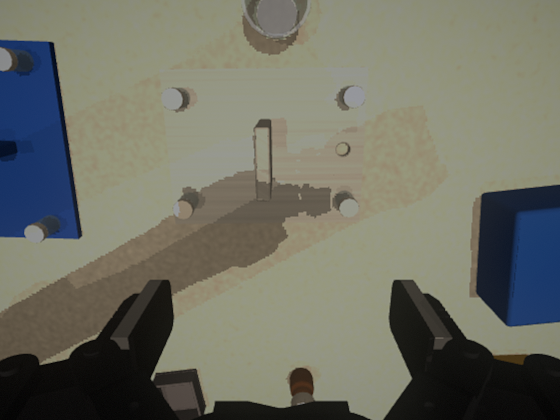

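Wrist view: the fin is at (263,160) and the hole at (343,149), on the tool's +y side. The beaker at (275,20) is clear. I correct the offset and descend partway.

```bash
python3 -m jog '[[0.3,-0.29,0.6,0,0,0,0],[0,0,0.9,0,0,0,0],[0,0,0.9,0,0,0,0],[0,0,0.6,0,0,0,0],[0,0,0,0,0,0,0],[0,0,0,0,0,0,0]]'; python3 - <<'E'
from h import *
c=vision.read_camera('wrist'); cv2.imwrite('pics/w2.png',c['image'][:,:,::-1])
P=cloud(c); k=(P[...,2]>.072)&(P[...,2]<.085)&(abs(P[...,0]-.525)<.06)&(abs(P[...,1]-.279)<.06)
print(k.sum(),cv2.minAreaRect(P[k][:,:2].astype(np.float32))); print(robot.get_obs()['tcp_pos'])
E
```

```text
t: 3.6
tcp_pos: [0.5256, 0.2793, 0.1414]
tcp_rot: [[0.098, 0.995, -0.001], [0.995, -0.098, -0.0], [-0.0, -0.001, -1.0]]
contact_force: [0.2, -0.2, -0.4]
grip_width: 0.0854
1970 ((0.5264409780502319, 0.27976250648498535), (0.05968241021037102, 0.01183061022311449), 83.89723205566406)
[0.5264783  0.27963054 0.14231686]
```

```bash
python3 -m jog '[[0,0,0.6,0,0,0,0],[0,0,0.9,0,0,0,0],[0,0,0.8,0,0,0,0],[0,0,0.6,0,0,0,0],[0,0,0.4,0,0,0,0],[0,0,0,0,0,0,0],[0,0,0,0,0,0,0]]'; python3 -m jog '[[0,0,0,0,0,0,255],[0,0,0,0,0,0,255],[0,0,0,0,0,0,255],[0,0,0,0,0,0,255],[0,0,0,0,0,0,255],[0,0,0,0,0,0,255],[0,0,0,0,0,0,255],[0,0,0,0,0,0,255]]'
```

```text
t: 4.35
tcp_pos: [0.5272, 0.2796, 0.0434]
tcp_rot: [[0.1, 0.995, 0.002], [0.995, -0.1, 0.001], [0.001, 0.002, -1.0]]
contact_force: [0.4, -0.6, 0.5]
grip_width: 0.0856
t: 5.15
tcp_pos: [0.5266, 0.2792, 0.0425]
tcp_rot: [[0.1, 0.995, 0.001], [0.995, -0.1, 0.0], [0.0, 0.001, -1.0]]
contact_force: [0.9, 0.2, 1.5]
grip_width: 0.0112
```

```bash
python3 -m jog '[[0,0,-0.1,0,0,0,255],[0,0,-0.3,0,0,0,255],[0,0,-0.6,0,0,0,255],[0,0,-0.9,0,0,0,255],[0,0,-0.9,0,0,0,255],[0,0,-0.9,0,0,0,255],[0,0,-0.8,0,0,0,255],[0,0,-0.5,0,0,0,255]]'; python3 -m jog '[[0,0,0,0,0,0,255],[0,0,0,0,0,0,255],[0,0,0,0,0,0,255]]'; python3 - <<'E'
from h import *
c=vision.read_camera('wrist'); cv2.imwrite('pics/w3.png',c['image'][:,:,::-1])
c=vision.read_camera('side'); cv2.imwrite('pics/s3.png',c['image'][:,:,::-1])
o=robot.get_obs(); print(o['tcp_pos'],o['contact_force'],o['torque'],o['grip_width'])
E
```

```text
t: 5.95
tcp_pos: [0.5264, 0.279, 0.194]
tcp_rot: [[0.1, 0.995, 0.001], [0.995, -0.1, 0.001], [0.001, 0.001, -1.0]]
contact_force: [-1.0, 0.3, -5.4]
grip_width: 0.0114
t: 6.25
tcp_pos: [0.5246, 0.2784, 0.1902]
tcp_rot: [[0.1, 0.995, -0.003], [0.995, -0.1, -0.002], [-0.003, -0.003, -1.0]]
contact_force: [-0.3, -0.5, -5.2]
grip_width: 0.0112
[0.52497421 0.27851052 0.19041926] [ 0.25758969 -0.7095758  -4.95243206] [0.00146317 0.02637754 0.01883882] 0.011286154865250466
```

View pics/s3.png

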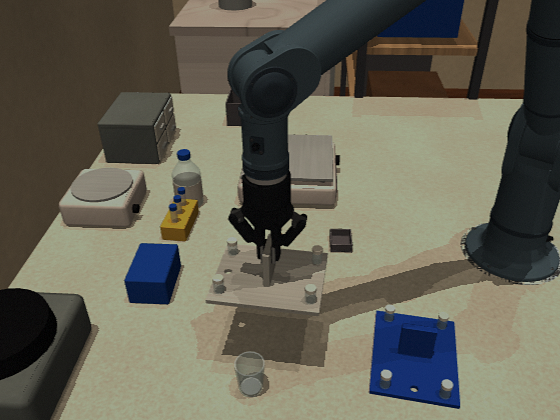

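View pics/w3.png

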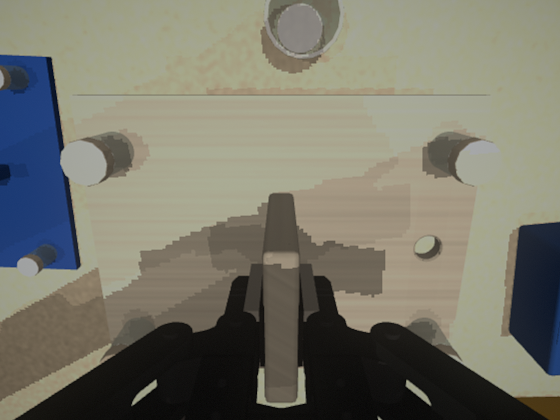

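The carrier hangs level and firmly gripped, with the hole at (427,247) in the wrist view. Next I refine the pin location from the first top picture and from the side picture.

```bash
python3 - <<'E'
from h import *
t=cv2.imread('pics/top0.png').mean(2); np.set_printoptions(linewidth=220)
print(t[174:186,345:384].astype(int))
s=cv2.imread('pics/side0.png').mean(2); print(s[144:164,256:268].astype(int))
E
```

```text
[[101 101  99 102 100 100 102 100 100 102 102 102 101 102 104 103 102 104 104 101 102 103 103 100 103 101 105 103 101 101 104 102 101  99 100 100 100 100 102]
 [103 101 104 103 104 105 103 102 102 106 104 104 106 104 100 103 104 101  99 102 103 101 101 101 103 102 101 100 102  99 100 102  96  96  99 100  99  99  97]
 [102 103 102 103 105 103 103 105 103 105 105 106 103 101 106 105 102 101 105 102 102 103 102 104 103 102 107  98 104 104 103 107 103 101  99 103  98 102  97]
 [101 105  98  76  54  64  70  67  65  69  67  67  66  69  67  63  65  69  69  77  84  94  79  80  83  84  80  84  89  86  81  85  83  83  89  99  99  97  96]
 [102 103  98  62  24  22  28  24  23  22  24  26  21  21  26  20  23  22  34  74 100  88  51  21  30  30  30  29  33  25  33  31  28  34  74 106 106 101  99]
 [102 104  97  64  21   0  11  18   0  17   1  20  13  20   5  15   6  23  45  91 107 101  72  25   8  11   6  19  11  12  10  17  13  19  66 103 102  99  99]
 [102 101 100  66   9   8   4   1   2  16  14  17   0  10   4  11  21   9  36  74 101  90  55  15   2  17  13  16  13  12   0  11   6  13  72 104 
[... 1129 characters left out ...]
 99 103 107  59  10  86 109 110 109]
 [106 108  89  57  55  60  41  11  86 109 109 107]
 [109 110  88  61  56  57  36  64 102 109 109 106]
 [109 109  77  41  53  56  30  62  99 107 105 104]
 [106 111  66  10   5   1   2  86 109 108 107 108]
 [107 112  64   1   4   8   8  88 111 109 108 106]
 [109  91  43   2   4   7   8  87 110 108 107 108]
 [110  89  42   0   6   6  57  99 107 107 108 106]
 [109  64  10   5   5   1  62  98 107 109 107 106]
 [113  69  14   5   7   0  87 111 108 105 106 107]
 [112  57   0   3   0   4  87 109 108 106 107 107]
 [108  91  78  80  79  76 100 108 105 108 107 107]
 [108 110 111 110 110 107 107 108 106 107 109 107]
 [108 110 107 108 106 108 106 107 108 108 108 106]]
```

The pin is about 2.5 mm toward -y of the slot middle, so world y is about -0.272. I carry the carrier over with the underside at about 0.148, squaring the yaw on the way.

```bash
python3 -m jog '[[0,0,0,0,0,-0.05,255],[0,0,0,0,0,-0.05,255],[-0.3,0,0,0,0,0,255],[-0.6,0,0,0,0,0,255],[-0.9,0,0,0,0,0,255],[-0.9,0,0,0,0,0,255],[-0.9,0,0,0,0,0,255],[-0.9,0,0,0,0,0,255]]'; python3 -m jog '[[-0.9,0,0,0,0,0,255],[-0.9,0,0,0,0,0,255],[-0.9,0,0,0,0,0,255],[-0.9,0,0,0,0,0,255],[-0.9,0,0,0,0,0,255],[-0.9,0,0,0,0,0,255],[-0.9,0,0,0,0,0,255],[-0.9,0,0,0,0,0,255]]'; python3 -m jog '[[-0.9,-0.2,0,0,0,0,255],[-0.9,0,0,0,0,0,255],[-0.9,0,0,0,0,0,255],[-0.9,0,0,0,0,0,255],[-0.9,0,0,0,0,0,255],[-0.7,0,0,0,0,0,255],[-0.35,0,0,0,0,0,255],[-0.2,0,0,0,0,0,255]]';  python3 -m jog '[[0,0,0,0,0,0,255],[0,0,0,0,0,0,255],[0,0,0,0,0,0,255]]'
```

```text
t: 7.15
tcp_pos: [0.5257, 0.1404, 0.192]
tcp_rot: [[0.003, 1.0, -0.001], [1.0, -0.003, -0.001], [-0.001, -0.001, -1.0]]
contact_force: [0.8, 0.8, -4.8]
grip_width: 0.011
t: 7.95
tcp_pos: [0.5247, -0.0751, 0.1921]
tcp_rot: [[0.003, 1.0, -0.001], [1.0, -0.003, -0.0], [-0.0, -0.001, -1.0]]
contact_force: [0.3, -0.7, -4.5]
grip_width: 0.0111
t: 8.75
tcp_pos: [0.5187, -0.2465, 0.1922]
tcp_rot: [[0.004, 1.0, -0.001], [1.0, -0.004, -0.0], [-0.0, -0.001, -1.0]]
contact_force: [0.5, 0.1, -5.1]
grip_width: 0.0112
t: 9.05
tcp_pos: [0.5206, -0.2426, 0.192]
tcp_rot: [[-0.002, 1.0, -0.0], [1.0, 0.002, 0.001], [0.001, -0.0, -1.0]]
contact_force: [0.0, 0.4, -3.6]
grip_width: 0.0112
```

```bash
python3 -m jog '[[-0.3,0,0,0,0,0,255],[-0.4,0,0.2,0,0,0,255],[-0.28,-0.05,0.4,0,0,0,255],[0,0,0.4,0,0,0,255],[0,0,0.2,0,0,0,255],[0,0,0,0,0,0,255],[0,0,0,0,0,0,255]]'; python3 - <<'E'
from h import *
import cv2
o=robot.get_obs(); print(o['tcp_pos'],o['contact_force'],o['joints'])
c=vision.read_camera('top'); np.save('top4.npy',c['image']); im=c['image'][:,:,::-1]
g=lambda a:np.clip(255*(a/255.)**.6,0,255).astype(np.uint8)
o=cv2.resize(g(im[150:270,290:430]),(700,600),interpolation=2); cv2.imwrite('pics/t4.png',o)
c=vision.read_camera('wrist'); cv2.imwrite('pics/w4.png',c['image'][:,:,::-1])
c=vision.read_camera('side'); cv2.imwrite('pics/s4.png',c['image'][:,:,::-1])
E
```

```text
t: 9.75
tcp_pos: [0.5187, -0.2732, 0.1558]
tcp_rot: [[-0.001, 1.0, -0.001], [1.0, 0.001, 0.0], [0.0, -0.001, -1.0]]
contact_force: [0.7, 0.3, -4.7]
grip_width: 0.0114
[ 0.51874281 -0.27319407  0.15576995] [ 0.68876441  0.34924919 -4.68719516] [-0.18182253  0.42095557  0.73531394  1.85003538 -0.33235695  0.99786129
  0.69432004]
```

View pics/t4.png

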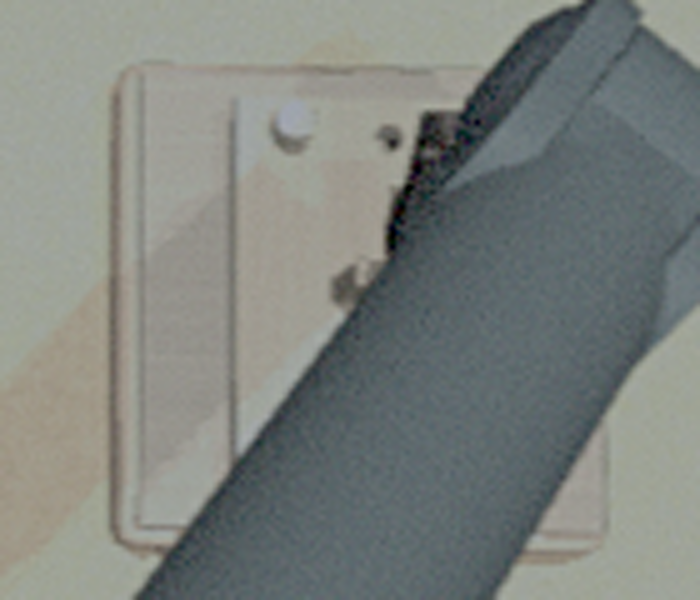

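View pics/w4.png

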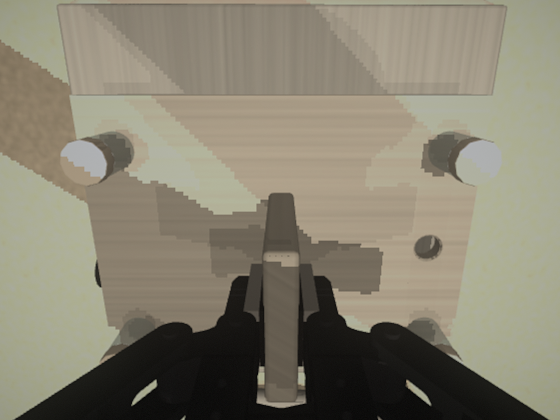

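View pics/s4.png

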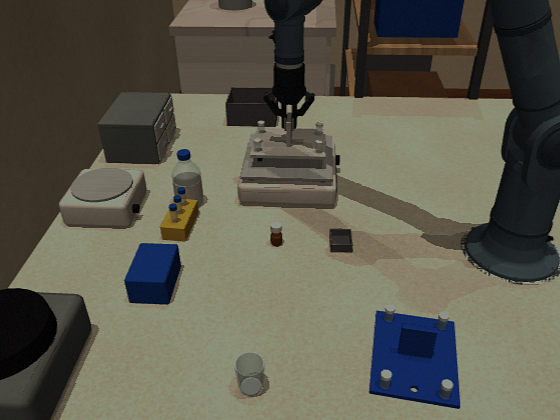

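The side view shows the carrier hovering over the deck. In the top view its hole is at about (367,177), and in the wrist view at (428,246), with something visible through it. I zoom in on both.

```bash
python3 - <<'E'
from h import *
np.set_printoptions(linewidth=220)
t=np.load('top4.npy').mean(2); print(t[170:184,360:376].astype(int))
w=cv2.imread('pics/w4.png'); g=lambda a:np.clip(255*(a/255.)**.6,0,255).astype(np.uint8)
cv2.imwrite('pics/w4z.png',cv2.resize(g(w[225:270,405:455]),(600,540),interpolation=2))
c=vision.read_camera('top')
for p in [(365.15,178.7,.094),(363.6,179.4,.085)]: print(ray(c,*p)[:2])
E
```

```text
[[111 112 113 113 114 112 112 111 109 113 111 109 112 114 113 114]
 [113 115 115 112 112 109 110 112 111 112 112 113 116 116 117 119]
 [111 109 113 114 114 113 114 111 113 112 112 113 114 105  81  42]
 [113 110 112 111 114 112 110 112 112 113 113 112 116  94  41  16]
 [111 113 116 113 116 114 108 109 108 110 115 116 114  95  26  10]
 [112 113 109 113 114 104  73  58  66  81 108 118 109  77  20   9]
 [112 110 114 113 106  83  58  57  52  58  90 114 107  71  18  15]
 [111 113 112 111 101  72  54  43  42  44  78 109 101  38  11   7]
 [114 108 113 112 111 104  84  39   8  31  80 114  98  23   0  12]
 [115 114 113 115 116 109  90  63  25  57  98 108  77  23  10  29]
 [113 112 112 113 118 111 102  87  85 107 117 107  73  19  31  59]
 [111 114 115 110 113 113 113 109 110 114 117  98  37  10  23  35]
 [105 104 107 109 108 111 114 109 115 112 115  94  29   5   8  10]
 [107 105 108 110 109 108 111 112 115 113 108  76  12   0   8  27]]
[ 0.59455989 -0.27127163]
[ 0.59441716 -0.26912933]
```

View pics/w4z.png

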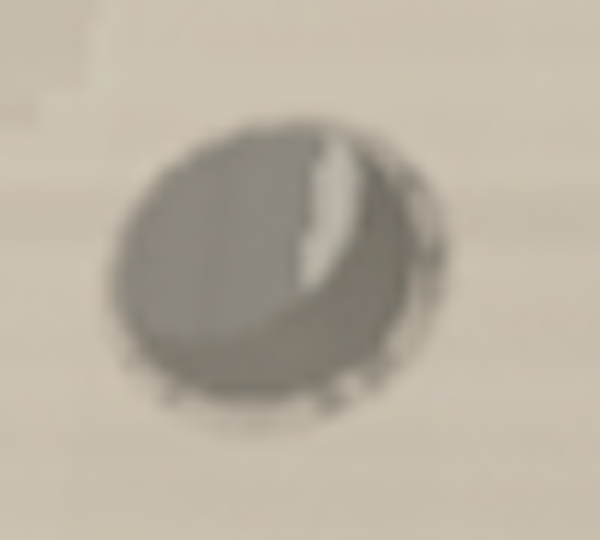

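```bash
python3 - <<'E'
from h import *
c=vision.read_camera('top')
t=np.load('top4.npy').mean(2)[174:182,363:372]; w=np.clip(108-t,0,60)
v,u=np.indices(w.shape); u0,v0=(w*u).sum()/w.sum()+363,(w*v).sum()/w.sum()+174
h=ray(c,u0,v0,.119)[:2]; p=ray(c,365.15,178.7,.094)[:2]
o=robot.get_obs(); print(u0,v0,'hole',h,'pin',p,'need',p-h, o['tcp_pos'],o['tcp_pos'][:2]+np.array([.075,0]))
# side yaw of carrier: wrist image plate edges via depth? use caps in wrist
E
```

```text
367.6242985409652 177.19135802469137 hole [ 0.59365565 -0.27242476] pin [ 0.59455989 -0.27127163] need [0.00090424 0.00115313] [ 0.51924153 -0.27375404  0.15686144] [ 0.59424153 -0.27375404]
```

```bash
python3 -m jog '[[0.04,0.02,0.2,0,0,0,255],[0,0,0.15,0,0,0,255],[0,0,0.1,0,0,0,255],[0,0,0.03,0,0,0,255],[0,0,0,0,0,0,255],[0,0,0,0,0,0,255]]'; python3 -m jog '[[0,0,0.03,0,0,0,255],[0,0,0,0,0,0,255]]';python3 -m jog '[[0,0,0.03,0,0,0,255],[0,0,0,0,0,0,255]]';python3 -m jog '[[0,0,0.03,0,0,0,255],[0,0,0,0,0,0,255]]'
```

```text
t: 10.6
tcp_pos: [0.5194, -0.2728, 0.1419]
tcp_rot: [[0.0, 1.0, 0.0], [1.0, -0.0, -0.0], [-0.0, 0.0, -1.0]]
contact_force: [0.1, 0.2, -4.5]
grip_width: 0.0116
t: 10.8
tcp_pos: [0.5194, -0.2726, 0.141]
tcp_rot: [[-0.0, 1.0, 0.0], [1.0, 0.0, -0.0], [-0.0, 0.0, -1.0]]
contact_force: [-0.0, 0.5, -4.3]
grip_width: 0.0114
t: 11.0
tcp_pos: [0.5192, -0.2726, 0.14]
tcp_rot: [[-0.0, 1.0, -0.0], [1.0, 0.0, 0.0], [0.0, -0.0, -1.0]]
contact_force: [0.5, 0.2, -4.1]
grip_width: 0.0111
t: 11.2
tcp_pos: [0.5192, -0.2725, 0.139]
tcp_rot: [[-0.0, 1.0, -0.0], [1.0, 0.0, 0.0], [0.0, -0.0, -1.0]]
contact_force: [-0.1, -0.1, -4.0]
grip_width: 0.0113
```

```bash
for i in 1; do python3 -m jog '[[0,0,0.02,0,0,0,255],[0,0,0,0,0,0,255]]'; python3 -m jog '[[0,0,0.02,0,0,0,255],[0,0,0,0,0,0,255]]'; python3 -m jog '[[0,0,0.02,0,0,0,255],[0,0,0,0,0,0,255]]'; done
```

```text
t: 11.4
tcp_pos: [0.5192, -0.2725, 0.1385]
tcp_rot: [[-0.0, 1.0, -0.0], [1.0, 0.0, 0.0], [0.0, -0.0, -1.0]]
contact_force: [0.6, -0.3, -4.4]
grip_width: 0.0107
t: 11.6
tcp_pos: [0.5192, -0.2726, 0.1379]
tcp_rot: [[-0.0, 1.0, -0.0], [1.0, 0.0, 0.0], [0.0, -0.0, -1.0]]
contact_force: [-0.4, 0.7, -4.8]
grip_width: 0.0111
t: 11.8
tcp_pos: [0.5193, -0.2726, 0.1373]
tcp_rot: [[-0.0, 1.0, -0.0], [1.0, 0.0, 0.0], [0.0, -0.0, -1.0]]
contact_force: [0.5, 0.7, -4.7]
grip_width: 0.0113
```

```bash
python3 -m jog '[[0,0,0.02,0,0,0,255],[0,0,0,0,0,0,255]]'; python3 -m jog '[[0,0,0.02,0,0,0,255],[0,0,0,0,0,0,255]]'; python3 -m jog '[[0,0,0.02,0,0,0,255],[0,0,0,0,0,0,255]]'
```

```text
t: 12.0
tcp_pos: [0.5192, -0.2725, 0.1367]
tcp_rot: [[-0.0, 1.0, -0.0], [1.0, 0.0, 0.0], [0.0, -0.0, -1.0]]
contact_force: [1.1, 0.6, -4.2]
grip_width: 0.0114
t: 12.2
tcp_pos: [0.5192, -0.2725, 0.1361]
tcp_rot: [[-0.0, 1.0, -0.0], [1.0, 0.0, 0.0], [0.0, -0.0, -1.0]]
contact_force: [-0.3, 1.0, -3.9]
grip_width: 0.0117
t: 12.4
tcp_pos: [0.5193, -0.2726, 0.1355]
tcp_rot: [[-0.0, 1.0, -0.0], [1.0, 0.0, 0.0], [0.0, -0.0, -1.0]]
contact_force: [-0.8, 0.8, -5.0]
grip_width: 0.0114
```

```bash
python3 -m jog '[[0,0,0.02,0,0,0,255],[0,0,0.01,0,0,0,255],[0,0,0,0,0,0,255]]'; python3 -m jog '[[0,0,0.02,0,0,0,255],[0,0,0.01,0,0,0,255],[0,0,0,0,0,0,255]]'; python3 -m jog '[[0,0,0.02,0,0,0,255],[0,0,0.01,0,0,0,255],[0,0,0,0,0,0,255]]'
```

```text
t: 12.7
tcp_pos: [0.5193, -0.2725, 0.1346]
tcp_rot: [[-0.0, 1.0, -0.0], [1.0, 0.0, 0.0], [0.0, -0.0, -1.0]]
contact_force: [0.2, 0.2, -4.3]
grip_width: 0.0113
t: 13.0
tcp_pos: [0.5192, -0.2726, 0.1337]
tcp_rot: [[0.0, 1.0, -0.0], [1.0, -0.0, 0.0], [0.0, -0.0, -1.0]]
contact_force: [-0.5, -0.1, -4.9]
grip_width: 0.0114
t: 13.3
tcp_pos: [0.5193, -0.2725, 0.1328]
tcp_rot: [[-0.0, 1.0, -0.0], [1.0, 0.0, 0.0], [0.0, -0.0, -1.0]]
contact_force: [-0.1, -0.5, -5.2]
grip_width: 0.0112
```

The underside is now well below pin-top height with no contact force, so the hole is going over the pin. I keep lowering gently.

```bash
python3 -m jog '[[0,0,0.03,0,0,0,255],[0,0,0.03,0,0,0,255],[0,0,0.0,0,0,0,255]]'; python3 -m jog '[[0,0,0.03,0,0,0,255],[0,0,0.02,0,0,0,255],[0,0,0,0,0,0,255]]'; python3 -m jog '[[0,0,0.02,0,0,0,255],[0,0,0,0,0,0,255]]'
```

```text
t: 13.6
tcp_pos: [0.5192, -0.2725, 0.1309]
tcp_rot: [[-0.0, 1.0, -0.0], [1.0, 0.0, 0.0], [0.0, -0.0, -1.0]]
contact_force: [-0.4, -0.1, -4.3]
grip_width: 0.0112
t: 13.9
tcp_pos: [0.5192, -0.2725, 0.1294]
tcp_rot: [[-0.0, 1.0, -0.0], [1.0, 0.0, 0.0], [0.0, -0.0, -1.0]]
contact_force: [0.4, 0.6, -4.3]
grip_width: 0.0113
t: 14.1
tcp_pos: [0.5193, -0.2726, 0.1289]
tcp_rot: [[-0.0, 1.0, -0.0], [1.0, 0.0, 0.0], [0.0, -0.0, -1.0]]
contact_force: [0.6, -0.8, -4.6]
grip_width: 0.0114
```

```bash
python3 -m jog '[[0,0,0.02,0,0,0,255],[0,0,0,0,0,0,255]]'; python3 -m jog '[[0,0,0.015,0,0,0,255],[0,0,0,0,0,0,255]]'; python3 -m jog '[[0,0,0.015,0,0,0,255],[0,0,0,0,0,0,255]]'; python3 -m jog '[[0,0,0.01,0,0,0,255],[0,0,0,0,0,0,255]]'
```

```text
t: 14.3
tcp_pos: [0.5193, -0.2725, 0.1283]
tcp_rot: [[-0.0, 1.0, -0.0], [1.0, 0.0, 0.0], [0.0, -0.0, -1.0]]
contact_force: [-0.0, 0.1, -3.7]
grip_width: 0.0113
t: 14.5
tcp_pos: [0.5193, -0.2726, 0.1279]
tcp_rot: [[-0.0, 1.0, -0.0], [1.0, 0.0, 0.0], [0.0, -0.0, -1.0]]
contact_force: [0.1, -0.2, -3.7]
grip_width: 0.0113
t: 14.7
tcp_pos: [0.5194, -0.2726, 0.1276]
tcp_rot: [[-0.0, 1.0, 0.0], [1.0, 0.0, -0.0], [-0.0, 0.0, -1.0]]
contact_force: [0.2, -0.0, -3.7]
grip_width: 0.011
t: 14.9
tcp_pos: [0.5194, -0.2726, 0.1276]
tcp_rot: [[-0.0, 1.0, 0.0], [1.0, 0.0, 0.0], [0.0, 0.0, -1.0]]
contact_force: [-1.4, 0.7, -0.5]
grip_width: 0.0111
```

Contact has come at TCP z 0.1276, the flush height, with the load just transferring to the deck. I look before letting go.

```bash
python3 -m jog '[[0,0,0.01,0,0,0,255],[0,0,0,0,0,0,255]]'; python3 - <<'E'
from h import *
g=lambda a:np.clip(255*(a/255.)**.6,0,255).astype(np.uint8)
w=vision.read_camera('wrist')['image'][:,:,::-1]; s=vision.read_camera('side')['image'][:,:,::-1]
o=np.zeros((560,800,3),np.uint8)
o[:360,:400]=cv2.resize(g(w[225:270,405:455]),(400,360),interpolation=2)
o[:360,400:]=cv2.resize(g(s[110:200,235:335]),(400,360),interpolation=2)
cv2.imwrite('pics/c5.png',o)
E
```

```text
t: 15.1
tcp_pos: [0.5194, -0.2726, 0.1276]
tcp_rot: [[0.0, 1.0, 0.0], [1.0, -0.0, 0.001], [0.001, 0.0, -1.0]]
contact_force: [-4.0, 1.4, 3.6]
grip_width: 0.0112
```

View pics/c5.png

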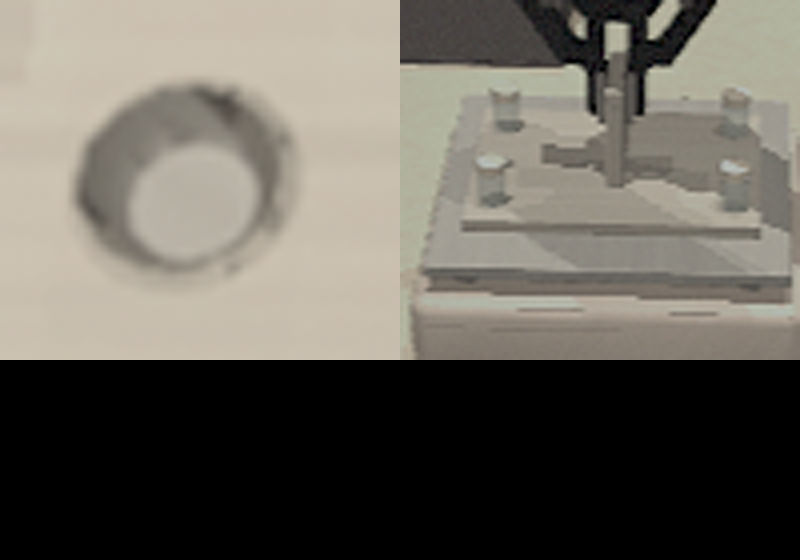

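The pin top shows inside the hole in the wrist crop, and the side view shows the plate flat on the deck. I ease off the pressing and release.

```bash
python3 -m jog '[[0,0,-0.015,0,0,0,255],[0,0,0,0,0,0,255]]'; python3 -m jog '[[0,0,0,0,0,0,200],[0,0,0,0,0,0,150],[0,0,0,0,0,0,100],[0,0,0,0,0,0,60],[0,0,0,0,0,0,0],[0,0,0,0,0,0,0],[0,0,0,0,0,0,0]]'; python3 -m jog '[[0,0,0,0,0,0,0],[0,0,0,0,0,0,0]]'
```

```text
t: 15.4
tcp_pos: [0.5194, -0.2726, 0.1276]
tcp_rot: [[-0.0, 1.0, 0.0], [1.0, 0.0, 0.0], [0.0, 0.0, -1.0]]
contact_force: [-4.1, 1.9, 2.7]
grip_width: 0.0113
t: 16.1
tcp_pos: [0.5194, -0.2726, 0.1273]
tcp_rot: [[-0.0, 1.0, 0.0], [1.0, 0.0, -0.0], [-0.0, 0.0, -1.0]]
contact_force: [-0.2, 1.0, 0.6]
grip_width: 0.0854
t: 16.3
tcp_pos: [0.5193, -0.2726, 0.1273]
tcp_rot: [[-0.0, 1.0, 0.0], [1.0, 0.0, -0.0], [-0.0, 0.0, -1.0]]
contact_force: [-0.3, -0.1, -0.1]
grip_width: 0.0852
```

Now I retreat straight up, then aside toward the robot's left for a clear view.

```bash
python3 -m jog '[[0,0,-0.3,0,0,0,0],[0,0,-0.6,0,0,0,0],[0,0,-0.9,0,0,0,0],[0,0,-0.9,0,0,0,0],[0,0,-0.9,0,0,0,0],[0,0,-0.5,0,0,0,0],[0,0,0,0,0,0,0],[0,0,0,0,0,0,0]]'; python3 -m jog '[[0.5,0,0,0,0,0,0],[0.9,0,0,0,0,0,0],[0.9,0,0,0,0,0,0],[0.9,0,0,0,0,0,0],[0.9,0,0,0,0,0,0],[0.9,0,0,0,0,0,0],[0.9,0,0,0,0,0,0],[0.9,0,0,0,0,0,0]]'; python3 -m jog '[[0.7,0,0,0,0,0,0],[0.3,0,0,0,0,0,0],[0,0,0,0,0,0,0],[0,0,0,0,0,0,0]]'; python3 - <<'E'
from h import *
g=lambda a:np.clip(255*(a/255.)**.6,0,255).astype(np.uint8)
c=vision.read_camera('top'); s=vision.read_camera('side'); 
cv2.imwrite('pics/t6.png',g(c['image'][:,:,::-1])); cv2.imwrite('pics/s6.png',g(s['image'][:,:,::-1]))
for n,cc in(('top',c),('side',s)):
  P=cloud(cc); z=P[...,2]; X,Y=P[...,0],P[...,1]
  k=(z>.089)&(z<.105)&(abs(X-.5185)<.11)&(abs(Y+.27)<.11)
  q=P[k]; A=np.c_[q[:,:2]-[.5185,-.27],np.ones(len(q))]; f=np.linalg.lstsq(A,q[:,2],rcond=None)[0]
  d=(abs(z-.085)<.003)&(abs(X-.5185)<.11)&(abs(Y+.27)<.11)
  print(n,k.sum(),'plate plane',f,'deck',np.median(z[d]),cv2.minAreaRect(q[:,:2].astype(np.float32)))
  k=(z>.157)&(z<.17)&(abs(X-.5185)<.05)&(abs(Y+.27)<.05); print('fin',cv2.minAreaRect(P[k][:,:2].astype(np.float32)), np.median(z[k]))
E
```

```text
t: 17.1
tcp_pos: [0.519, -0.2722, 0.2499]
tcp_rot: [[-0.0, 1.0, -0.0], [1.0, 0.0, 0.001], [0.001, -0.0, -1.0]]
contact_force: [-0.1, -0.7, -0.3]
grip_width: 0.0857
t: 17.9
tcp_pos: [0.5177, -0.0672, 0.2482]
tcp_rot: [[-0.0, 1.0, -0.004], [1.0, 0.0, -0.0], [-0.0, -0.004, -1.0]]
contact_force: [0.6, -0.6, -1.0]
grip_width: 0.0854
t: 18.3
tcp_pos: [0.5188, -0.0399, 0.2496]
tcp_rot: [[0.001, 1.0, -0.001], [1.0, -0.001, -0.001], [-0.001, -0.001, -1.0]]
contact_force: [0.5, -0.0, -0.9]
grip_width: 0.0856
top 4258 plate plane [-6.82737583e-04  1.27526605e-05  9.35654704e-02] deck 0.0853194168877941 ((0.5186099410057068, -0.27071744203567505), (0.21952368319034576, 0.21854540705680847), 0.08542115986347198)
fin ((0.5186907052993774, -0.27195224165916443), (0.01244119182229042, 0.05903717502951622), 1.2691984176635742) 0.16325230745022978
side 1862 plate plane [-4.70005930e-05 -4.34452199e-06  9.29257269e-02] deck 0.08470031753182977 ((0.5218708515167236, -0.26049935817718506), (0.1975221186876297, 0.1896042823791504), 89.74580383300781)
fin ((0.5217752456665039, -0.268613338470459), (0.01188795454800129, 0.05982024967670441), 0.12631790339946747) 0.1617882121155763
```

View pics/t6.png

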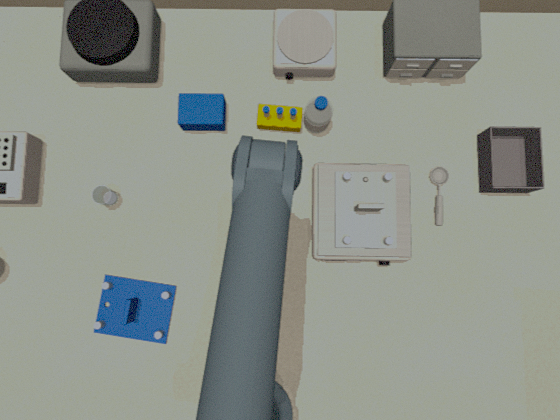

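View pics/s6.png

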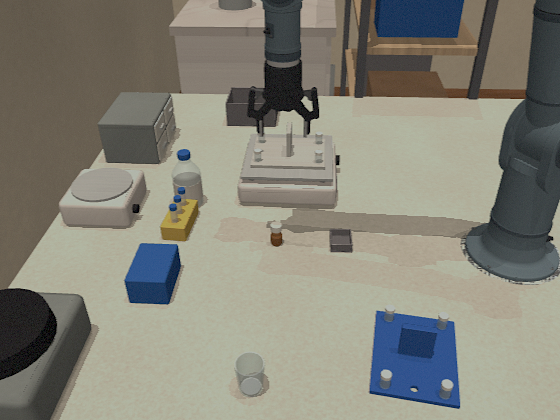

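The plate top sits 8.2 mm above the deck in both views, with a tilt under 0.1°. The pin is in the hole and the bystanders have not moved, so I hand in.

```bash
python3 -c "
from station import robot
print(robot.get_obs()['contact_force'], robot.job_done())"
```

```text
the job is handed in; nothing more can be done
[-0.45264288 -0.87437566  0.25739067] None
```

The vial carrier is on the mixer deck with its hole over the pin. It lies flush and released, and I handed the job in at about 18.4 s of the 67 s allowed.

I gripped the silver carrier by its fin, squared it with the deck on the way over, and lowered it in steps of about 1 mm. No nudging along the slot was needed: I located the pin and hole in the top camera images, and the hole went over the pin on the first descent. The measured load on the deck was about 8 N at most, against the 35 N limit.

**Final checks:**
- **Flush:** the plate top measures 8.2 mm above the deck in both the top and side depth maps, with tilt under 0.1°.
- **On the pin:** the wrist picture taken just before release showed the pin inside the hole.
- **Position:** in the top camera the carrier sits within about 3 mm of the deck's centre, well inside the 6 mm and 42 mm limits. The side camera's fin position differs from that by about 3 mm, slightly more than the stated 2 mm calibration.
- **Square:** the yaw readings disagreed. The top camera's fin fit, over few pixels, gave 1.3°, while the side camera gave about 0.1°. The tool was square to about 0.1° at release.
- **Surroundings:** the bystanders and the blue lookalike look unmoved. The arm hid the jar and tray in the last top view, so I checked those two only from the side. The robot is clear of everything.

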